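# Mount the honing disc on the chisel sharpener

### The job

Get the bench sharpener ready for the chisels: take the honing disc by its boss and slide it onto the spindle, turning it gently until all five holes drop over the turntable's drive studs and it lies fully home and flat on the turntable. Then push the lock knob straight down onto the spindle until it clicks and sits on the disc's boss, and leave both there. Never force the disc against the studs, and leave the tools and tins round about where they lie.

Things in the scene. Friction and masses are not known exactly. Their poses are not given: they have to be found in the camera images.
- sharpener: Fixed machine: low grey bench sharpener, 180 mm deep, 168 wide, switch and dial on its front (-x) side, an upright spindle in a round steel turntable (112 mm across). A tool-rest bar lies 94 mm behind the spindle, 82 mm above the cart at its top. Origin on the spindle's axis at the cart's top; z up, x to the back of the housing. Includes turntable, studs and spindle.
- seat (a point): Point on the spindle's axis at the turntable's flat top, 65 mm above the cart; axes as the housing. Five studs, 8 mm thick, 8 mm high, stand here on a circle of 47 mm radius, 72 degrees apart. The turntable stops at any angle and that angle is NOT reported: it must be seen or felt. Its geared drive holds it still: only about 0.8 N m or more turns it.
- spindle_tip (a point): Tip of the fixed upright spindle, 64 mm above the seat. Heights above the seat: 18.5 mm thick up to 33 mm, tapering to 14 mm at 38; 14 mm thick up to 57, then a nose tapering to 6 mm at 64. Three spring-loaded balls stand out 2 mm from the 14 mm part, 53 mm above the seat.
- disc_center (a point): Point on the axis of the loose honing disc, half-way up (21 mm above its underside); z up, x and y the disc's own. Grasp the boss by its two parallel flats, 42 mm apart, which face the disc's +y and -y. Home, this point is 21 mm above the seat; while the plate rests on top of the studs, 29 mm.
- honing_disc: The disc, aluminium with a dark grey abrasive ring on top, 0.28 to 0.42 kg, lying flat, boss up; origin on its axis at the underside. 150 mm across, 10 thick; the central boss (50 mm across, two flats) reaches 42 mm above the underside and has a 20 mm bore right through. Five 10 mm through holes on a circle of 47 mm radius: one on its +x axis, then every 72 degrees.
- knob_center (a point): Point on the axis of the loose lock knob, half-way up (18 mm above its underside), z up. Put on the spindle, the knob first rests on the balls, its underside about 55 mm above the seat; pushed straight down with some 10 to 20 N it snaps over them and sits on the disc's boss: underside 42, this point 60 mm above the seat. Its weight alone does not do it.
- lock_knob: The knob: round, black fluted plastic with a steel ring at its foot, 36 mm across, 36 mm high, about 0.08 kg, standing upright on the cart, open end down; origin on its axis at the underside. Its bore, 15.5 mm wide at the mouth and 25 mm deep, fits over the spindle's 14 mm part.
- chisel_1: Bystander: wood-handled bench chisel, 245 mm long, lying near the front edge of the cart, to the left.
- chisel_2: Bystander: wider wood-handled chisel, 246 mm long, lying near the front edge of the cart, to the right.
- nail_tin: Bystander: small open metal tin of brads, 67 mm across, 43 mm high, near the back, left.
- tape_roll: Bystander: roll of pale masking tape lying flat, 98 mm across, 25 mm high, near the back, right.

How it is judged:
By the outcome, as a careful person would: the job done as asked, in the order asked, and still so for the second after the job is handed in, with the robot touching nothing.
It also fails if it takes over 72 s, if anything falls off the work surface, if the arm or the gripper's body presses on something with over 40 N, if the wrist force passes 120 N, or if a joint passes its speed limit or range.

### The arm

A 7-joint arm with a two-finger parallel gripper is mounted at the origin on a cart in front of the work surface, level with it; the furniture and walls round the work are solid. World frame = base frame: x ahead of the robot, y to its left, z up, the work surface at z = 0. Lengths are in m, angles in rad, forces in N, time in s.
With the tool pointing down it reaches from about 0.4 to 0.85 m from the base axis. Payload 4.5 kg.
Tool frame: the origin (TCP) lies between the finger pads; the fingertips stand 11 mm ahead of it and the grasp point (between the pads) lies 8 mm behind it (r.nose_length is the distance from the TCP to the fingertips, in m); z points along the fingers, y is the line along which they close (so a half turn about z gives the same grasp; the last joint's range is limited). The gripper opens to 88 mm and grips with 3 to 60 N. Pads are 18 mm wide; open, the fingers measure 123 mm over their backs; the gripper's body (75 mm by 187 mm) begins 45 mm behind the grasp point.
Start: joints at [-1.115, 0.689, -0.195, 1.565, 0.157, 0.902, -0.215], TCP at [0.256, 0.57, 0.25] pointing down, gripper open.
Joint ranges: [-3.01, 3.01], [-0.46, 2.08], [-1.47, 1.51], [0.13, 2.56], [-1, 4.14], [0.04, 2.09], [-2.66, 2.66]. Speed limits (rad/s): [2.57, 2.57, 3.14, 3.14, 3.14, 3.14, 3.14].

### API

Orientations are given as a unit quaternion [x, y, z, w].
In Python, from plant import get_state, snapshot, camera_model, r gives the robot as it stands.
- The arm moves only by the shell command python3 -m inch 'ROWS' [FORCE]. ROWS is text: rows parted by semicolons, each of 7 numbers parted by spaces: the opening, from -1 (shut) to 1 (fully open), then the shift along the tool's x, y, z in m, then the turn, a rotation vector about the tool's x, y, z in rad. A call has 1 to 20 rows; each row shifts and turns the commanded pose from where the row before left it, along the tool's axes as they then stand; what a row does not reach is not made up. A row lasts 1/12 s, in which the tool goes at most 41.7 mm and 7.16 degrees, less where a joint would pass 70% of its speed; a pose out of reach is approached as far as the arm can. A call is refused whole if a number of a shift passes 0.0417 or a number of a turn 0.125, either way. A call with a gripper value outside its range is refused whole. The fingers move at their own pace and stop on an object; FORCE is the grip in N (left out, the last holds). Time passes only in rows, so rows that do not move let the fingers close. It gives the time, the measured TCP pose, the force, the opening and the grip force at its end, in the units of the state.
- get_state(): the state, without advancing time (a new reading comes with each control period).
- snapshot(name): name is "scene" or "top" or "wrist"; returns (picture, depth): 400x640x3 uint8, red, green, blue; 400x640 float32, m along the optical axis (not along the pixel's ray), 0 where there is no reading.
- camera_model(name): a dict with "intrinsics" (3x3 intrinsics, pixels), "view" (4x4, takes a point from world to camera coordinates). Camera axes: x right, y down, z forward; pixel columns grow to the right and rows downward; lengths in m; the calibration is good to about 2 mm. A picture is of the moment at which its call begins: read the wrist's pose just before it. camera_model takes no time and is no camera call; for the wrist camera it gives the pose at the moment of the call.
- r.finish_job(): hands the job in; it is judged then, once.
The state is a dict: "clock": time; "q": joint angles; "qd": joint speeds; "joint_torque": joint torques, N m; "tool_pos": TCP position; "eef_rot": TCP orientation; "contact_force": force on the tool from outside, world axes, zero at the start; "moment": the same for the moment, N m; "opening": opening from 0.0 (shut) to 1.0 (fully open); "finger_force": force on a finger pad.
Only numpy, scipy, OpenCV 4.12 (cv2) and the standard library are available. Lean on these libraries where they do the work, as an engineer would, in place of code of your own. Each camera call takes 0.05 s, during which the arm holds its last target. There are 200 camera calls.

## Working session

There is one attempt and no reset: what is moved stays moved. The work goes in short steps, Python scripts to look and compute and a shell command to move; the robot and the scene stay as the last step left them, time stands still between calls to the robot, and variables do not carry over. Pictures are saved under pics/ and viewed, at most 12 in all, crops included, and the job is handed in when it is done.

```bash
ls; mkdir -p pics; python3 - <<'E'
from plant import *
import cv2,numpy as np
np.set_printoptions(precision=4,suppress=True)
s=get_state();print(s)
for n in("top","scene"):
    p,d=snapshot(n);cv2.imwrite(f"pics/{n}0.png",p[:,:,::-1]);np.save(f"pics/{n}0.npy",d)
    m=camera_model(n);print(n,np.array(m["intrinsics"]),np.array(m["view"]))
E
```

```text
pics
{'clock': 0.0, 'q': array([-1.1152,  0.6899, -0.1945,  1.5664,  0.1573,  0.9025, -0.2151]), 'qd': array([ 0.0001, -0.0001, -0.0004, -0.0006,  0.0011,  0.0001, -0.0008]), 'joint_torque': array([  0.0001, -52.7563,  -1.2669, -15.3427,  -0.0527,   0.0068,
         0.0002]), 'tool_pos': array([0.2557, 0.5696, 0.2489]), 'eef_rot': array([ 0.2093,  0.9778, -0.0009, -0.0001]), 'contact_force': array([-0.7152, -0.3687,  0.0261]), 'moment': array([ 0.0057, -0.038 , -0.0094]), 'finger_force': 0.0, 'opening': 0.9993907342396359}
top [[491.4324   0.     313.3367]
 [  0.     491.4324 197.2066]
 [  0.       0.       1.    ]] [[-0.012  -0.9999  0.0055 -0.0638]
 [-0.9875  0.011  -0.1574  0.5274]
 [ 0.1573 -0.0073 -0.9875  1.279 ]
 [ 0.      0.      0.      1.    ]]
scene [[479.1045   0.     311.324 ]
 [  0.     479.1045 203.2318]
 [  0.       0.       1.    ]] [[ 0.7178 -0.6963 -0.0048 -0.4094]
 [-0.3915 -0.3979 -0.8297  0.2702]
 [ 0.5758  0.5974 -0.5582  1.2081]
 [ 0.      0.      0.      1.    ]]
```

View pics/top0.png

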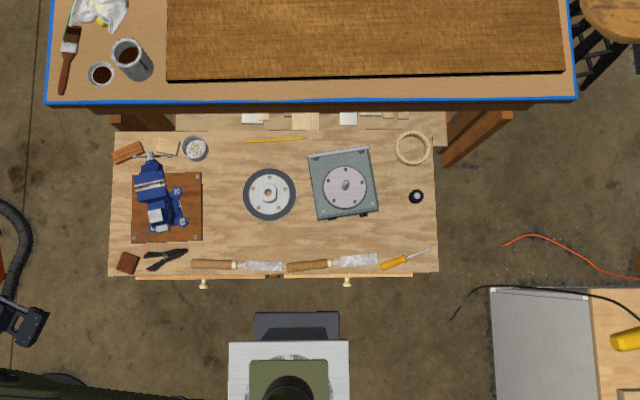

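View pics/scene0.png

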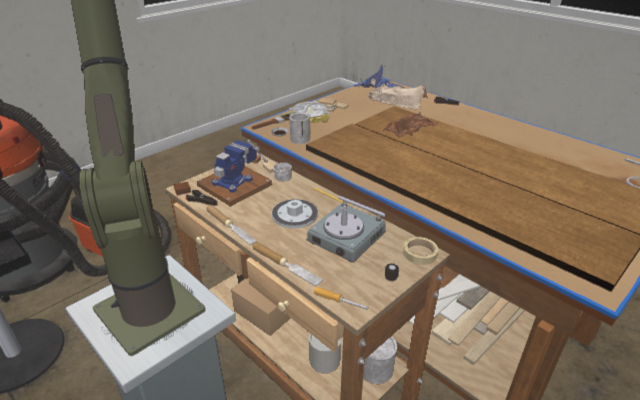

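The top view shows the disc at about (269,194), the turntable at (345,187) and the knob at (416,197). The scene view agrees. The vise is on the left, and a higher bench stands behind.

```bash
cat > h.py <<'E'
from plant import *
import cv2,numpy as np
from scipy.spatial.transform import Rotation as R
np.set_printoptions(precision=4,suppress=True)
def ray(m,uv,z):
    V=np.array(m["view"]);K=np.array(m["intrinsics"])
    uv=np.atleast_2d(np.float64(uv));d=np.c_[uv,np.ones(len(uv))]@np.linalg.inv(K).T@V[:3,:3]
    o=-V[:3,:3].T@V[:3,3];return o+d*((z-o[2])/d[:,2])[:,None]
def proj(m,P):
    V=np.array(m["view"]);K=np.array(m["intrinsics"]);c=np.atleast_2d(P)@V[:3,:3].T+V[:3,3];q=c@K.T;return q[:,:2]/q[:,2:]
def pose():
    s=get_state();e=R.from_quat(s["eef_rot"]).as_matrix()
    print("t %.2f"%s["clock"],"tcp",s["tool_pos"],"tool y yaw deg %.1f"%np.degrees(np.arctan2(e[1,1],e[0,1])),"z",e[:,2],"F",s["contact_force"],"M",s["moment"],"open %.3f"%s["opening"],"q",s["q"]);return s
E
python3 - <<'E'
from h import *
m=camera_model("top")
for n,uv,z in(("disc",(269,194),.01),("turntable",(345,187),.065),("knob",(416,197),.036)):print(n,ray(m,uv,z))
s=pose();w=camera_model("wrist");V=np.array(w["view"]);e=R.from_quat(s["eef_rot"]).as_matrix()
o=-V[:3,:3].T@V[:3,3];print("cam in tool",e.T@(o-s["tool_pos"]));print(e.T@V[:3,:3].T);print(np.array(w["intrinsics"]))
E
```

```text
disc [[0.542  0.0519 0.01  ]]
turntable [[ 0.5494 -0.1539  0.065 ]]
knob [[ 0.5251 -0.3475  0.036 ]]
t 0.10 tcp [0.2557 0.5697 0.249 ] tool y yaw deg 65.8 z [-0.0006 -0.0015 -1.    ] F [0.0953 0.0899 0.0589] M [-0.0058  0.0147 -0.0024] open 0.996 q [-1.1152  0.6899 -0.1945  1.5662  0.1573  0.9025 -0.2151]
cam in tool [ 0.0744 -0.0002 -0.1348]
[[ 0.0001 -0.9571 -0.2899]
 [ 1.      0.0001  0.    ]
 [-0.     -0.2899  0.9571]]
[[319.1138   0.     318.0098]
 [  0.     319.1138 201.7064]
 [  0.       0.       1.    ]]
```

```bash
python3 -m inch '1 -.0278 -.0253 0 0 0 0;1 -.0278 -.0253 0 0 0 0;1 -.0278 -.0253 0 0 0 0;1 -.0278 -.0253 0 0 0 0;1 -.0278 -.0253 0 0 0 0;1 -.0278 -.0253 0 0 0 0;1 -.0278 -.0253 0 0 0 0;1 -.0278 -.0253 0 0 0 0;1 -.0278 -.0253 0 0 0 0;1 -.0278 -.0253 0 0 0 0;1 -.0278 -.0253 0 0 0 0;1 -.0278 -.0253 0 0 0 0;1 -.0278 -.0253 0 0 0 0;1 -.0278 -.0253 0 0 0 0;1 -.0278 -.0253 0 0 0 0;1 -.0278 -.0253 0 0 0 0;1 -.0278 -.0253 0 0 0 0;1 -.0278 -.0253 0 0 0 0' && python3 -m inch '1 0 0 0 0 0 -.105;1 0 0 0 0 0 -.105;1 0 0 0 0 0 -.105;1 0 0 0 0 0 -.107;1 0 0 0 0 0 0'
python3 - <<'E'
from h import *
import json
s=pose();w=camera_model("wrist");p,d=snapshot("wrist");cv2.imwrite("pics/w1.png",p[:,:,::-1]);np.savez("pics/w1.npz",p=p,d=d,**w)
print(proj(w,[[.542,.052,.01],[.549,-.154,.065]]))
E
```

```text
clock: 1.6
tool_pos: [0.5261, -0.0521, 0.2495]
eef_rot: [0.209, 0.978, 0.0, -0.0]
contact_force: [1.1, 0.2, -0.0]
opening: 0.999
finger_force: 0.0
clock: 2.02
tool_pos: [0.5257, -0.0504, 0.2493]
eef_rot: [-0.001, 1.0, 0.0, -0.0]
contact_force: [0.4, 0.3, -0.6]
opening: 1.0
finger_force: 0.0
t 2.02 tcp [ 0.5257 -0.0504  0.2493] tool y yaw deg 90.1 z [-0.0009  0.0005 -1.    ] F [ 0.3655  0.3249 -0.5691] M [0.016  0.0548 0.0007] open 1.000 q [ 0.2601  0.5828 -0.4039  1.8501  0.3143  0.7725  1.2617]
[[403.1851 184.3032]
 [219.1812 202.7878]]
```

View pics/w1.png

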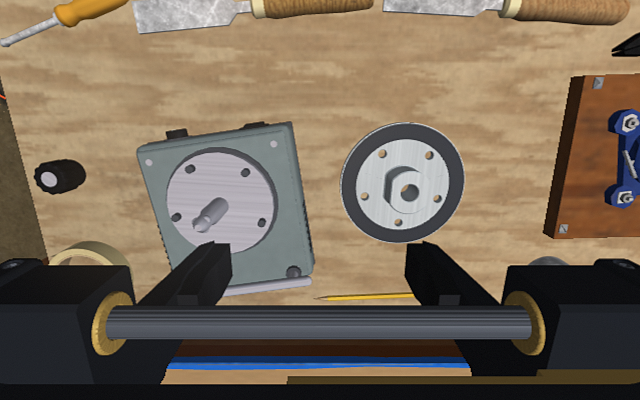

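The wrist view shows the disc centred at about (403,183), with holes at (382,153), (429,155), (365,197), (398,222) and (437,198). Studs are at (190,169), (245,173), (262,223) and (176,217), the spindle tip is near (203,225) and the knob is at (50,179).

```bash
cat >> h.py <<'E'
from scipy.optimize import least_squares
def blobs(p,guess,r=7):
    g=cv2.cvtColor(p,cv2.COLOR_RGB2HSV).astype(float);out=[]
    for u,v in guess:
        u,v=int(round(u)),int(round(v));w=p[v-r:v+r+1,u-r:u+r+1].astype(float)
        bg=np.median(w.reshape(-1,3),0);d=np.abs(w-bg).sum(2);yy,xx=np.mgrid[-r:r+1,-r:r+1];d[(xx**2+yy**2)>r*r]=0
        k=(d>0.45*d.max()).astype(np.uint8);n,l,st,c=cv2.connectedComponentsWithStats(k);i=1+np.argmax(st[1:,4])
        m=cv2.moments(np.where(l==i,d,0));out.append((u-r+m["m10"]/m["m00"],v-r+m["m01"]/m["m00"]))
    return np.array(out)
def fit5(P):
    def res(x):
        a=x[2]+2*np.pi/5*np.round((np.arctan2(P[:,1]-x[1],P[:,0]-x[0])-x[2])/(2*np.pi/5))
        return np.r_[P[:,0]-x[0]-.047*np.cos(a),P[:,1]-x[1]-.047*np.sin(a)]
    best=min((least_squares(res,[*P[:,:2].mean(0),a]) for a in np.arange(0,1.25,.2)),key=lambda s:s.cost)
    return best.x[:2],np.degrees(best.x[2])%72,np.sqrt(2*best.cost/len(P))
E
python3 - <<'E'
from h import *
w=np.load("pics/w1.npz");p=w["p"]
h=blobs(p,[(382,153),(429,155),(365,197),(398,222),(437,198)]);print(h);print("disc",fit5(ray(w,h,.0095)))
s=blobs(p,[(190,169),(245,173),(262,223),(176,217)]);print(s);print("studs",fit5(ray(w,s,.071)))
f=lambda a:ray(w,a,.01)
# boss flat edges: straight segments
img=cv2.resize(p[110:260,130:480],None,fx=2.28,fy=2.28,interpolation=cv2.INTER_CUBIC)
img2=cv2.resize(p[125:245,335:470],None,fx=4,fy=4,interpolation=cv2.INTER_CUBIC)
cv2.imwrite("pics/c1.png",np.vstack([cv2.resize(img2,(600,533))])[:,:,::-1])
print("knob top",ray(w,(48,179),.036),"tip",ray(w,(201,229),.127))
E
```

```text
[[383.8403 154.4017]
 [430.5116 155.3046]
 [365.333  197.6602]
 [398.834  222.9082]
 [438.1469 198.9709]]
disc (array([0.5449, 0.0525]), np.float64(70.38400448059483), np.float64(0.0006419577484092654))
[[189.8847 168.4031]
 [245.1516 171.9939]
 [261.4054 222.0093]
 [176.0309 216.8005]]
studs (array([ 0.551 , -0.1531]), np.float64(68.39308624221373), np.float64(0.0003629689112859072))
knob top [[ 0.5306 -0.3519  0.036 ]] tip [[ 0.5537 -0.1518  0.127 ]]
```

View pics/c1.png

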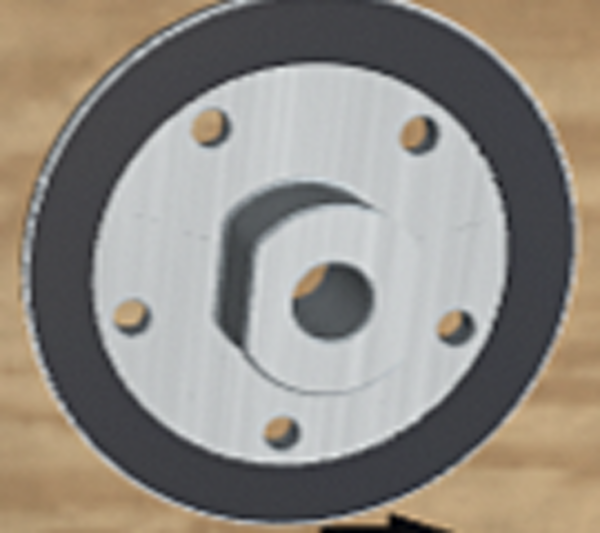

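```bash
python3 - <<'E'
from h import *
w=dict(np.load("pics/w1.npz"));print("bore top",ray(w,(409.9,192.5),.042))
def cloud(m,d):
    K=np.array(m["intrinsics"]);V=np.array(m["view"]);v,u=np.nonzero(d>0);z=d[v,u]
    c=np.c_[(u-K[0,2])/K[0,0]*z,(v-K[1,2])/K[1,1]*z,z];return (c-V[:3,3])@V[:3,:3]
for n,m,d in(("wrist",w,w["d"]),("top",camera_model("top"),np.load("pics/top0.npy")),("scene",camera_model("scene"),np.load("pics/scene0.npy"))):
    P=cloud(m,d);q=P[np.hypot(P[:,0]-.551,P[:,1]+.153)<.025]
    b=q[(q[:,2]>.104)&(q[:,2]<.121)];print(n,"spindle n",len(b),b.mean(0) if len(b) else"", q[q[:,2]>.122].mean(0) if (q[:,2]>.122).any() else "", "zmax",q[:,2].max())
    if len(b)>5:print("  circle r7",least_squares(lambda x:np.hypot(b[:,0]-x[0],b[:,1]-x[1])-.007,[.551,-.153],loss="soft_l1",f_scale=.001).x)
    q=P[(np.hypot(P[:,0]-.545,P[:,1]-.0525)<.032)&(P[:,2]>.035)];print("  boss top n",len(q),q.mean(0),(q.max(0)+q.min(0))/2,np.ptp(q,0))
    q=P[(np.hypot(P[:,0]-.531,P[:,1]+.352)<.03)&(P[:,2]>.03)];print("  knob n",len(q),(q.max(0)+q.min(0))/2 if len(q) else"",q.mean(0) if len(q) else"",np.ptp(q,0) if len(q) else "")
E
```

```text
bore top [[0.5436 0.0514 0.042 ]]
wrist spindle n 146 [ 0.5481 -0.15    0.114 ] [ 0.5503 -0.1521  0.126 ] zmax 0.13029416591230905
  circle r7 [ 0.5516 -0.1534]
  boss top n 1263 [0.5425 0.0503 0.0414] [0.5433 0.051  0.0398] [0.0498 0.0428 0.0095]
  knob n 875 [ 0.5305 -0.3498  0.034 ] [ 0.5296 -0.348   0.0353] [0.0371 0.037  0.008 ]
top spindle n 12 [ 0.5468 -0.1519  0.112 ] [ 0.5487 -0.1518  0.1265] zmax 0.13343186262328213
  circle r7 [ 0.55   -0.1526]
  boss top n 207 [0.5407 0.0513 0.0417] [0.541  0.0508 0.0424] [0.0471 0.0409 0.0138]
  knob n 135 [ 0.5282 -0.3495  0.036 ] [ 0.5279 -0.3493  0.0354] [0.0374 0.0351 0.0118]
scene spindle n 24 [ 0.548  -0.1577  0.1126] [ 0.5502 -0.1559  0.1258] zmax 0.12972766824862794
  circle r7 [ 0.5509 -0.154 ]
  boss top n 118 [0.542  0.0476 0.0419] [0.5448 0.0474 0.041 ] [0.0523 0.0421 0.0119]
  knob n 112 [ 0.5283 -0.3519  0.0361] [ 0.5274 -0.3534  0.0361] [0.0317 0.0366 0.0115]
```

```bash
python3 -m inch '1 -.0036 .0204 0 0 0 .006;1 -.0036 .0204 0 0 0 .006;1 -.0036 .0204 0 0 0 .006;1 -.0036 .0204 0 0 0 .006;1 -.0036 .0204 0 0 0 .006;1 0 0 .0333 0 0 0;1 0 0 .0333 0 0 0;1 0 0 .0333 0 0 0;1 0 0 .0333 0 0 0;1 0 0 .0333 0 0 0;1 0 0 .0333 0 0 0;1 0 0 .015 0 0 0;1 0 0 .0072 0 0 0;1 0 0 0 0 0 0;1 0 0 0 0 0 0' && python3 - <<'E'
from h import *
pose();w=camera_model("wrist");p,d=snapshot("wrist");cv2.imwrite("pics/w2.png",p[:,:,::-1])
E
python3 -m inch '-1 0 0 0 0 0 0;-1 0 0 0 0 0 0;-1 0 0 0 0 0 0;-1 0 0 0 0 0 0;-1 0 0 0 0 0 0;-1 0 0 0 0 0 0;-1 0 0 0 0 0 0;-1 0 0 0 0 0 0' 25
```

```text
clock: 3.32
tool_pos: [0.5456, 0.0518, 0.0282]
eef_rot: [0.015, 1.0, -0.0, 0.0]
contact_force: [0.8, 0.5, 0.8]
opening: 0.998
finger_force: 0.0
t 3.32 tcp [0.5456 0.0518 0.0282] tool y yaw deg 88.2 z [ 0.0007 -0.0001 -1.    ] F [0.7749 0.4822 0.83  ] M [ 0.0322  0.0035 -0.0199] open 0.998 q [-0.0773  0.9472 -0.1718  1.9295  0.4827  0.3042  0.8982]
clock: 4.03
tool_pos: [0.5452, 0.0515, 0.0277]
eef_rot: [0.015, 1.0, -0.0, -0.0]
contact_force: [-1.1, 0.4, 1.1]
opening: 0.476
finger_force: 25.0
```

```bash
python3 -m inch '-1 0 0 -.005 0 0 0;-1 0 0 -.015 0 0 0;-1 0 0 -.025 0 0 0;-1 0 0 -.03 0 0 0;-1 0 0 -.03 0 0 0;-1 0 0 -.03 0 0 0;-1 0 0 -.02 0 0 0;-1 0 0 -.01 0 0 0;-1 0 0 0 0 0 0' && python3 - <<'E'
from h import *
pose();w=camera_model("wrist");p,d=snapshot("wrist");cv2.imwrite("pics/w3.png",p[:,:,::-1]);np.savez("pics/w3.npz",p=p,d=d,**w)
E
```

```text
clock: 4.78
tool_pos: [0.546, 0.0518, 0.1945]
eef_rot: [0.015, 1.0, 0.0, 0.002]
contact_force: [0.4, -0.1, -3.8]
opening: 0.475
finger_force: 25.0
t 4.78 tcp [0.546  0.0518 0.1945] tool y yaw deg 88.3 z [ 0.0033  0.0006 -1.    ] F [ 0.3798 -0.1279 -3.8145] M [ 0.0217 -0.0112  0.0186] open 0.475 q [ 0.0332  0.679  -0.3515  1.8528  0.3568  0.6682  1.0121]
```

View pics/w3.png

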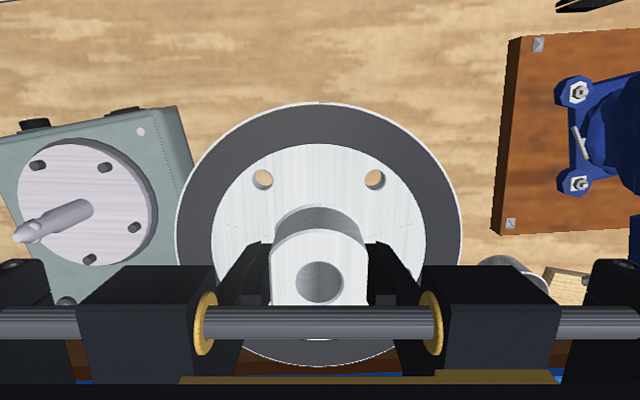

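The disc is held level, with the bore at (319,283), plate holes at (263,179) and (374,179), and studs at (37,166), (104,168), (134,227) and (89,258).

```bash
python3 - <<'E'
from h import *
w=dict(np.load("pics/w3.npz"));p=w["p"]
print("bore",ray(w,(319.3,283.5),.2088))
h=blobs(p,[(263,179),(374,179)],14);P=ray(w,h,.1765);print(h,P)
c=(P[0]+P[1])/2;t=P[1]-P[0];print("sep",np.hypot(*t[:2]),"yaw",np.degrees(np.arctan2(-t[0],t[1])),"centre",c[:2]+.047*np.cos(np.pi/5)*np.array([t[1],-t[0]])/np.hypot(*t[:2]))
s=blobs(p,[(37,166),(104,168),(134,227),(89,258)],10);print(s);print("studs",fit5(ray(w,s,.071)),fit5(ray(w,s,.069)))
E
```

```text
bore [[0.5445 0.052  0.2088]]
[[262.6449 186.2549]
 [378.2884 182.597 ]] [[0.509  0.0252 0.1765]
 [0.5088 0.0822 0.1765]]
sep 0.056914071296801004 yaw 0.1393118233661599 centre [0.5469 0.0538]
[[ 37.534  164.7917]
 [104.8538 166.9209]
 [134.2339 226.7222]
 [ 89.3251 258.7723]]
studs (array([ 0.5509, -0.1518]), np.float64(68.39060641117987), np.float64(0.0005048627916978911)) (array([ 0.5515, -0.1534]), np.float64(68.3906063031752), np.float64(0.0001621651486557428))
```

```bash
python3 -m inch '-1 -.0016 -.0156 0 0 0 0;-1 -.0016 -.0256 0 0 0 0;-1 -.0016 -.0256 0 0 0 0;-1 -.0016 -.0256 0 0 0 0;-1 -.0016 -.0256 0 0 0 0;-1 -.0016 -.0256 0 0 0 0;-1 -.0016 -.0256 0 0 0 0;-1 -.0014 -.0206 0 0 0 .016;-1 0 -.015 0 0 0 .017;-1 0 0 0 0 0 0;-1 0 0 0 0 0 0' && python3 - <<'E'
from h import *
pose();w=camera_model("wrist");p,d=snapshot("wrist");np.savez("pics/w4.npz",p=p,d=d,**w)
t,_=snapshot("top");a=cv2.resize(t[100:280,240:460],None,fx=2.5,fy=2.5,interpolation=cv2.INTER_CUBIC)
cv2.imwrite("pics/w4.png",p[120:,150:490,::-1]);
E
```

```text
clock: 5.75
tool_pos: [0.5504, -0.1536, 0.1912]
eef_rot: [0.032, 0.999, 0.0, -0.001]
contact_force: [0.6, 1.2, -3.7]
opening: 0.475
finger_force: 25.0
t 5.75 tcp [ 0.5504 -0.1536  0.1912] tool y yaw deg 86.3 z [-0.0027  0.0009 -1.    ] F [ 0.5605  1.2369 -3.7206] M [ 0.1426 -0.0106 -0.0154] open 0.475 q [ 0.4147  0.7151 -0.3809  1.7804  0.377   0.7215  1.3381]
```

View pics/w4.png

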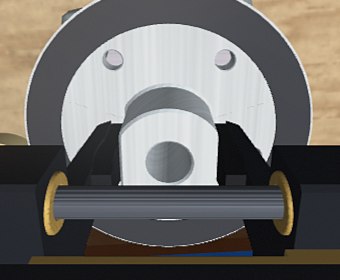

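```bash
python3 -m inch '-1 -.0015 0 .01 0 0 0;-1 0 0 .01 0 0 0;-1 0 0 .01 0 0 0;-1 0 0 0 0 0 0' && python3 -m inch '-1 0 0 .004 0 0 0;-1 0 0 .004 0 0 0;-1 0 0 .004 0 0 0;-1 0 0 .004 0 0 0;-1 0 0 0 0 0 0' && python3 - <<'E'
from h import *
pose()
E
```

```text
clock: 6.18
tool_pos: [0.5512, -0.1527, 0.16]
eef_rot: [0.031, 1.0, 0.0, -0.002]
contact_force: [-0.3, -0.7, -3.8]
opening: 0.47
finger_force: 25.0
clock: 6.6
tool_pos: [0.5525, -0.1535, 0.146]
eef_rot: [0.031, 1.0, 0.0, -0.001]
contact_force: [-0.4, 0.3, -3.7]
opening: 0.478
finger_force: 25.0
t 6.60 tcp [ 0.5525 -0.1535  0.146 ] tool y yaw deg 86.4 z [-0.0011  0.0002 -1.    ] F [-0.4462  0.3103 -3.7231] M [ 0.0522  0.0324 -0.0141] open 0.478 q [ 0.3908  0.7803 -0.3441  1.8099  0.4178  0.6247  1.3035]
```

```bash
python3 -m inch '-1 0 0 .003 0 0 0;-1 0 0 .003 0 0 0;-1 0 0 .003 0 0 0;-1 0 0 .003 0 0 0;-1 0 0 0 0 0 0' && python3 -m inch '-1 0 0 .002 0 0 0;-1 0 0 .002 0 0 0;-1 0 0 0 0 0 0' && python3 -m inch '-1 0 0 .002 0 0 0;-1 0 0 .002 0 0 0;-1 0 0 0 0 0 0'
```

```text
clock: 7.02
tool_pos: [0.5526, -0.1535, 0.1341]
eef_rot: [0.031, 1.0, 0.0, -0.001]
contact_force: [0.5, -0.1, -4.3]
opening: 0.478
finger_force: 25.0
clock: 7.27
tool_pos: [0.5528, -0.1534, 0.1304]
eef_rot: [0.031, 1.0, 0.0, -0.0]
contact_force: [0.5, 0.9, -3.6]
opening: 0.476
finger_force: 25.0
clock: 7.52
tool_pos: [0.5527, -0.1535, 0.1263]
eef_rot: [0.031, 1.0, 0.0, -0.0]
contact_force: [-0.3, 0.6, -3.2]
opening: 0.474
finger_force: 25.0
```

```bash
python3 -m inch '-1 0 0 .0015 0 0 0;-1 0 0 .0015 0 0 0;-1 0 0 0 0 0 0' && python3 -m inch '-1 0 0 .002 0 0 0;-1 0 0 .002 0 0 0;-1 0 0 0 0 0 0' && python3 -m inch '-1 0 0 .002 0 0 0;-1 0 0 .002 0 0 0;-1 0 0 0 0 0 0'; python3 -c "
from h import *
pose()"
```

```text
clock: 7.77
tool_pos: [0.5528, -0.1534, 0.1234]
eef_rot: [0.031, 1.0, 0.0, -0.0]
contact_force: [-0.6, 0.0, -3.8]
opening: 0.475
finger_force: 25.0
clock: 8.02
tool_pos: [0.5527, -0.1534, 0.1193]
eef_rot: [0.031, 1.0, 0.0, -0.0]
contact_force: [-0.3, -0.3, -3.0]
opening: 0.471
finger_force: 25.0
clock: 8.27
tool_pos: [0.5527, -0.1534, 0.1153]
eef_rot: [0.031, 1.0, 0.0, -0.0]
contact_force: [-0.4, -0.9, -3.6]
opening: 0.472
finger_force: 25.0
t 8.27 tcp [ 0.5527 -0.1534  0.1153] tool y yaw deg 86.4 z [-0.0006  0.0002 -1.    ] F [-0.4276 -0.8557 -3.5957] M [0.0192 0.0102 0.044 ] open 0.472 q [ 0.3736  0.826  -0.3156  1.827   0.4443  0.5595  1.2802]
```

```bash
python3 -m inch '-1 0 0 .003 0 0 0;-1 0 0 .003 0 0 0;-1 0 0 .003 0 0 0;-1 0 0 .002 0 0 0;-1 0 0 .001 0 0 0;-1 0 0 0 0 0 0' && python3 - <<'E'
from h import *
pose();w=camera_model("wrist");p,d=snapshot("wrist");np.savez("pics/w5.npz",p=p,d=d,**w)
cv2.imwrite("pics/w5.png",cv2.resize(p[150:310,220:420,::-1],None,fx=3.5,fy=3.5,interpolation=cv2.INTER_CUBIC))
E
```

```text
clock: 8.77
tool_pos: [0.5527, -0.1534, 0.1034]
eef_rot: [0.031, 1.0, 0.0, -0.0]
contact_force: [-0.4, 0.9, -3.3]
opening: 0.475
finger_force: 25.0
t 8.77 tcp [ 0.5527 -0.1534  0.1034] tool y yaw deg 86.4 z [-0.0006  0.0001 -1.    ] F [-0.3679  0.8945 -3.2826] M [0.0303 0.0251 0.018 ] open 0.475 q [ 0.3666  0.8442 -0.3039  1.8322  0.4542  0.5348  1.2714]
```

View pics/w5.png

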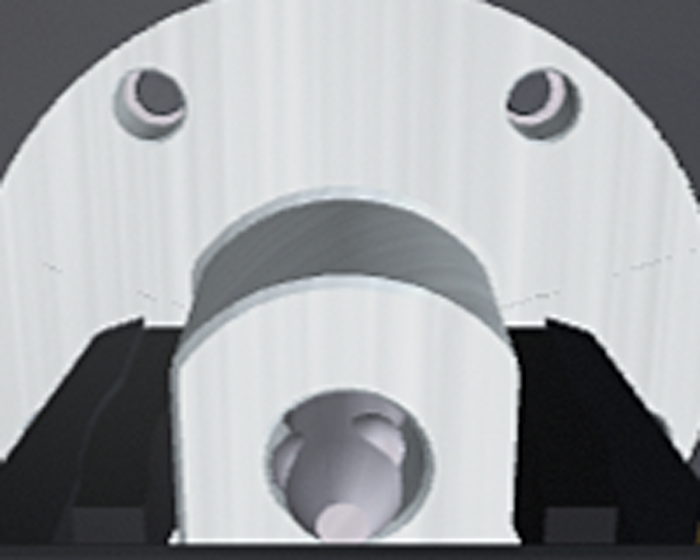

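Both visible holes, at crop (150,103) and (545,103), show a stud beneath them. They look symmetric, so the angle is about right and I can go down gently.

```bash
python3 -m inch '-1 0 0 .001 0 0 0;-1 0 0 .001 0 0 0;-1 0 0 .001 0 0 0;-1 0 0 0 0 0 0' && python3 -m inch '-1 0 0 .001 0 0 0;-1 0 0 .001 0 0 0;-1 0 0 0 0 0 0'; python3 -c "
from h import *
pose()"
```

```text
clock: 9.15
tool_pos: [0.5528, -0.1535, 0.1005]
eef_rot: [0.031, 1.0, 0.0, -0.0]
contact_force: [-0.5, 0.3, -4.0]
opening: 0.475
finger_force: 25.0
clock: 9.4
tool_pos: [0.5528, -0.1534, 0.0985]
eef_rot: [0.031, 1.0, 0.0, -0.0]
contact_force: [0.7, 0.4, -5.1]
opening: 0.476
finger_force: 25.0
t 9.40 tcp [ 0.5528 -0.1534  0.0985] tool y yaw deg 86.4 z [-0.0002  0.0001 -1.    ] F [ 0.6518  0.3906 -5.0529] M [ 0.0369 -0.0739 -0.0563] open 0.476 q [ 0.3637  0.8517 -0.299   1.8342  0.4583  0.5244  1.2679]
```

```bash
python3 -m inch '-1 0 0 .001 0 0 0;-1 0 0 .001 0 0 0;-1 0 0 0 0 0 0' && python3 -m inch '-1 0 0 .001 0 0 0;-1 0 0 .001 0 0 0;-1 0 0 0 0 0 0'; python3 -m inch '-1 0 0 .001 0 0 0;-1 0 0 0 0 0 0' 
```

```text
clock: 9.65
tool_pos: [0.5528, -0.1535, 0.0965]
eef_rot: [0.031, 1.0, 0.0, -0.0]
contact_force: [-0.4, -0.9, -3.9]
opening: 0.478
finger_force: 25.0
clock: 9.9
tool_pos: [0.5528, -0.1534, 0.0945]
eef_rot: [0.031, 1.0, 0.0, -0.0]
contact_force: [1.2, -0.1, -3.9]
opening: 0.471
finger_force: 25.0
clock: 10.07
tool_pos: [0.5529, -0.1534, 0.0936]
eef_rot: [0.031, 1.0, 0.0, -0.0]
contact_force: [-0.4, -0.2, -3.9]
opening: 0.472
finger_force: 25.0
```

```bash
python3 -m inch '-1 0 0 .0007 0 0 0;-1 0 0 0 0 0 0' && python3 -m inch '-1 0 0 .0006 0 0 0;-1 0 0 0 0 0 0';python3 -m inch '-1 0 0 .0005 0 0 0;-1 0 0 0 0 0 0' 
```

```text
clock: 10.23
tool_pos: [0.5529, -0.1535, 0.0929]
eef_rot: [0.031, 1.0, 0.0, -0.0]
contact_force: [0.2, -0.7, -4.0]
opening: 0.475
finger_force: 25.0
clock: 10.4
tool_pos: [0.5529, -0.1535, 0.0927]
eef_rot: [0.031, 1.0, -0.0, 0.0]
contact_force: [-1.0, -0.6, -0.1]
opening: 0.472
finger_force: 25.0
clock: 10.57
tool_pos: [0.5529, -0.1535, 0.0927]
eef_rot: [0.031, 1.0, -0.0, 0.0]
contact_force: [-1.5, 0.5, 5.6]
opening: 0.473
finger_force: 25.0
```

```bash
python3 -m inch '0 0 0 0 0 0 0;0 0 0 0 0 0 0;0.3 0 0 0 0 0 0;0.3 0 0 0 0 0 0;0.3 0 0 0 0 0 0;0.3 0 0 -.01 0 0 0;0.3 0 0 -.02 0 0 0;0.3 0 0 -.03 0 0 0;0.3 0 0 -.03 0 0 0;0.3 0 0 -.03 0 0 0;0.3 0 .0 -.02 0 0 0;0.3 0 -.03 0 0 0 0;0.3 0 -.03 0 0 0 0;0.3 0 -.03 0 0 0 0;0.3 0 -.02 0 0 0 0;0.3 0 0 0 0 0 0;.3 0 0 0 0 0 0'
python3 - <<'E'
from h import *
pose();w=camera_model("wrist");p,d=snapshot("wrist");np.savez("pics/w6.npz",p=p,d=d,**w);cv2.imwrite("pics/w6.png",p[:,:,::-1])
print(proj(w,[[.5305,-.35,.036],[.551,-.1532,.075]]))
E
```

```text
clock: 11.98
tool_pos: [0.5455, -0.2644, 0.2323]
eef_rot: [0.033, 0.999, -0.0, 0.0]
contact_force: [0.0, 0.4, -0.8]
opening: 0.649
finger_force: 0.0
t 11.98 tcp [ 0.5455 -0.2644  0.2323] tool y yaw deg 86.2 z [ 0.0002 -0.     -1.    ] F [ 0.0457  0.3646 -0.7678] M [ 0.0923  0.0237 -0.002 ] open 0.649 q [ 0.6119  0.7063 -0.4209  1.6367  0.3528  0.8746  1.5569]
[[236.2112 169.7348]
 [436.5413 185.7121]]
```

View pics/w6.png

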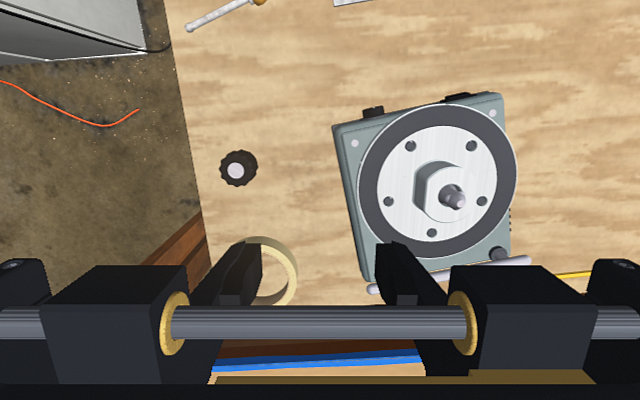

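All five holes have a stud in them and the disc lies flat. The knob cap is at (236,170), with the tape roll clear behind it.

```bash
python3 - <<'E'
from h import *
w=dict(np.load("pics/w6.npz"));p=w["p"].astype(int);g=p.sum(2)
win=np.zeros(g.shape,np.uint8);win[140:200,210:270]=1
k=((g[:]>450)&(win>0)&(np.ptp(p,axis=2)<25)).astype(np.uint8)
n,l,st,c=cv2.connectedComponentsWithStats(k);i=1+np.argmax(st[1:,4]);print("cap",c[i],st[i],ray(w,c[i],.036))
K=w["intrinsics"];V=w["view"];d=w["d"];v,u=np.nonzero((d>0)&(win>0));z=d[v,u]
P=(np.c_[(u-K[0,2])/K[0,0]*z,(v-K[1,2])/K[1,1]*z,z]-V[:3,3])@V[:3,:3]
q=P[P[:,2]>.030];(cx,cy),r=cv2.minEnclosingCircle(q[:,:2].astype(np.float32));print(len(q),(q.max(0)+q.min(0))/2,np.ptp(q,0),cx,cy,r)
v,u=np.nonzero((d>0));z=d[v,u];P=(np.c_[(u-K[0,2])/K[0,0]*z,(v-K[1,2])/K[1,1]*z,z]-V[:3,3])@V[:3,:3]
q=P[np.hypot(P[:,0]-.551,P[:,1]+.153)<.025];b=q[(q[:,2]>.112)&(q[:,2]<.121)]
print("spindle",len(b),least_squares(lambda x:np.hypot(b[:,0]-x[0],b[:,1]-x[1])-.007,[.551,-.153],loss="soft_l1",f_scale=.001).x)
q=P[(np.hypot(P[:,0]-.551,P[:,1]+.153)<.065)&(np.hypot(P[:,0]-.551,P[:,1]+.153)>.035)&(P[:,2]>.06)]
A=np.c_[q[:,:2]-[.551,-.153],np.ones(len(q))];print("plate plane",np.linalg.lstsq(A,q[:,2],rcond=None)[0])
E
```

```text
cap [235.4455 170.0495] [228 163  16  15 202] [[ 0.5308 -0.3509  0.036 ]]
918 [ 0.5306 -0.3503  0.034 ] [0.0366 0.0363 0.0078] 0.5305818915367126 -0.3506998121738434 0.01885245181620121
spindle 104 [ 0.5517 -0.1539]
plate plane [-0.931  -1.8722  0.1325]
```

```bash
python3 -m inch '.3 .0023 -.0218 0 0 0 0;.3 .0023 -.0218 0 0 0 0;.3 .0023 -.0218 0 0 0 0;.3 .0023 -.0217 0 0 0 0;.3 0 0 0 0 0 0;.3 0 0 .033 0 0 0;.3 0 0 .033 0 0 0;.3 0 0 .033 0 0 0;.3 0 0 .033 0 0 0;.3 0 0 .02 0 0 0;.3 0 0 .01 0 0 0;.3 0 0 0 0 0 0;.3 0 0 0 0 0 0';python3 -c "
from h import *
pose()"
```

```text
clock: 13.12
tool_pos: [0.5324, -0.3482, 0.0706]
eef_rot: [0.031, 1.0, 0.0, 0.0]
contact_force: [0.0, -0.4, 0.3]
opening: 0.648
finger_force: 0.0
t 13.12 tcp [ 0.5324 -0.3482  0.0706] tool y yaw deg 86.5 z [ 0.0009  0.0008 -1.    ] F [ 0.0393 -0.384   0.2759] M [-0.0114 -0.0329  0.0133] open 0.648 q [ 0.6872  0.9547 -0.3338  1.6435  0.4733  0.6241  1.6053]
```

```bash
python3 -m inch '.3 .0017 -.0024 0 0 0 0;.3 0 0 .015 0 0 0;.3 0 0 .015 0 0 0;.3 0 0 .012 0 0 0;.3 0 0 .0066 0 0 0;.3 0 0 0 0 0 0;.3 0 0 0 0 0 0' && python3 -m inch '-1 0 0 0 0 0 0;-1 0 0 0 0 0 0;-1 0 0 0 0 0 0;-1 0 0 0 0 0 0;-1 0 0 0 0 0 0;-1 0 0 0 0 0 0' 30;python3 -c "
from h import *
pose()"
```

```text
clock: 13.7
tool_pos: [0.5294, -0.3517, 0.021]
eef_rot: [0.031, 1.0, 0.0, -0.0]
contact_force: [-0.6, 0.2, 1.0]
opening: 0.655
finger_force: 0.0
clock: 14.2
tool_pos: [0.5299, -0.352, 0.0218]
eef_rot: [0.031, 1.0, -0.0, 0.0]
contact_force: [-1.1, 0.1, 3.7]
opening: 0.395
finger_force: 30.0
t 14.20 tcp [ 0.5299 -0.352   0.0218] tool y yaw deg 86.4 z [ 0.0008 -0.0003 -1.    ] F [-1.1178  0.0509  3.6833] M [0.0617 0.0628 0.0002] open 0.395 q [ 0.6742  1.0263 -0.2968  1.649   0.5054  0.5426  1.5828]
```

```bash
python3 -m inch '-1 0 0 -.01 0 0 0;-1 0 0 -.03 0 0 0;-1 0 0 -.03 0 0 0;-1 0 0 -.03 0 0 0;-1 0 0 -.03 0 0 0;-1 0 0 -.03 0 0 0;-1 -.0010 .0204 0 0 0 0;-1 -.0010 .0254 0 0 0 0;-1 -.0010 .0254 0 0 0 0;-1 -.0011 .0254 0 0 0 0;-1 -.0011 .0254 0 0 0 0;-1 -.0011 .0254 0 0 0 0;-1 -.0011 .0254 0 0 0 0;-1 -.0011 .0166 0 0 0 0;-1 0 .01 0 0 0 0;-1 0 0 0 0 0 0;-1 0 0 0 0 0 0'
python3 - <<'E'
from h import *
pose();w=camera_model("wrist");p,d=snapshot("wrist");np.savez("pics/w7.npz",p=p,d=d,**w)
s,_=snapshot("scene");t,_=snapshot("top")
cv2.imwrite("pics/w7.png",np.hstack([cv2.resize(p[130:330,220:420],(400,400)),cv2.resize(s[160:280,290:410],(400,400),interpolation=cv2.INTER_CUBIC)])[:,:,::-1])
E
```

```text
clock: 15.62
tool_pos: [0.5504, -0.1541, 0.1815]
eef_rot: [0.031, 1.0, -0.0, -0.0]
contact_force: [0.5, -0.1, -0.5]
opening: 0.4
finger_force: 30.0
t 15.62 tcp [ 0.5504 -0.1541  0.1815] tool y yaw deg 86.4 z [-0.0002 -0.0009 -1.    ] F [ 0.4775 -0.1449 -0.4615] M [-0.0206 -0.0036 -0.0309] open 0.400 q [ 0.4075  0.7268 -0.3681  1.7912  0.3843  0.6949  1.3338]
```

View pics/w7.png

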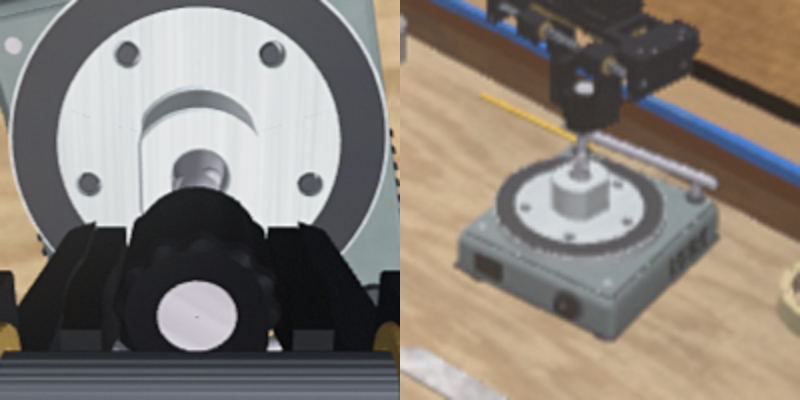

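The left crop shows the knob held with its cap at full-frame (318.5,288), and the disc bore below it at about (320.5,212). On the right the knob hangs over the spindle.

```bash
python3 - <<'E'
from h import *
w=dict(np.load("pics/w7.npz"));print("cap",ray(w,(318.5,288),.1957))
p=w["p"];s=blobs(p,[(220+128/2,130+54/2),(220+272/2,130+54/2),(220+89/2,130+184/2),(220+310/2,130+184/2)],8);print(s)
for z in(.075,.073):print("holes",fit5(ray(w,s,z)))
E
```

```text
cap [[ 0.5511 -0.1543  0.1957]]
[[283.0487 156.72  ]
 [354.9968 156.873 ]
 [264.1073 221.5996]
 [374.4017 221.7776]]
holes (array([ 0.5513, -0.1538]), np.float64(68.4458974312835), np.float64(0.0003587602477670856))
holes (array([ 0.5518, -0.1538]), np.float64(68.44589619089501), np.float64(0.00021511221522569257))
```

```bash
python3 -m inch '-1 -.0004 .0005 .01 0 0 0;-1 0 0 .01 0 0 0;-1 0 0 .005 0 0 0;-1 0 0 0 0 0 0' && python3 -m inch '-1 0 0 .003 0 0 0;-1 0 0 .003 0 0 0;-1 0 0 .003 0 0 0;-1 0 0 0 0 0 0' && python3 -m inch '-1 0 0 .002 0 0 0;-1 0 0 .001 0 0 0;-1 0 0 0 0 0 0'
```

```text
clock: 16.1
tool_pos: [0.5496, -0.1531, 0.1543]
eef_rot: [0.032, 1.0, 0.0, -0.002]
contact_force: [-0.6, -0.4, -0.1]
opening: 0.399
finger_force: 30.0
clock: 16.43
tool_pos: [0.5507, -0.1529, 0.1468]
eef_rot: [0.031, 1.0, 0.0, -0.0]
contact_force: [1.4, -0.8, -1.6]
opening: 0.397
finger_force: 30.0
clock: 16.68
tool_pos: [0.5509, -0.1529, 0.1442]
eef_rot: [0.031, 1.0, 0.0, -0.0]
contact_force: [-0.0, -0.2, -1.1]
opening: 0.396
finger_force: 30.0
```

```bash
python3 -m inch '-1 0 -.0006 0 0 0 0;-1 0 0 .001 0 0 0;-1 0 0 0 0 0 0' 55 && python3 -m inch '-1 0 0 .0015 0 0 0;-1 0 0 0 0 0 0' && python3 -m inch '-1 0 0 .001 0 0 0;-1 0 0 0 0 0 0'
```

```text
clock: 16.93
tool_pos: [0.5509, -0.1537, 0.1433]
eef_rot: [0.031, 1.0, -0.0, 0.0]
contact_force: [-0.9, 1.1, 0.1]
opening: 0.392
finger_force: 55.0
clock: 17.1
tool_pos: [0.5511, -0.1535, 0.1417]
eef_rot: [0.031, 1.0, 0.0, 0.0]
contact_force: [-0.3, -0.4, 0.2]
opening: 0.394
finger_force: 55.0
clock: 17.27
tool_pos: [0.5513, -0.1534, 0.1409]
eef_rot: [0.031, 1.0, 0.0, 0.0]
contact_force: [1.7, 1.2, -0.1]
opening: 0.396
finger_force: 55.0
```

```bash
python3 -m inch '-1 0 0 .001 0 0 0;-1 0 0 0 0 0 0' && python3 -m inch '-1 0 0 .001 0 0 0;-1 0 0 0 0 0 0' && python3 -m inch '-1 0 0 .001 0 0 0;-1 0 0 0 0 0 0'
```

```text
clock: 17.43
tool_pos: [0.5511, -0.1534, 0.1397]
eef_rot: [0.031, 1.0, 0.0, 0.0]
contact_force: [1.0, 0.4, -0.5]
opening: 0.391
finger_force: 55.0
clock: 17.6
tool_pos: [0.5509, -0.1534, 0.1385]
eef_rot: [0.031, 1.0, 0.0, -0.0]
contact_force: [1.1, 0.5, -0.7]
opening: 0.394
finger_force: 55.0
clock: 17.77
tool_pos: [0.5508, -0.1535, 0.1375]
eef_rot: [0.031, 1.0, 0.0, -0.0]
contact_force: [1.8, 0.8, -1.6]
opening: 0.393
finger_force: 55.0
```

```bash
python3 -m inch '-1 0 0 .001 0 0 0;-1 0 0 0 0 0 0' && python3 -m inch '-1 0 0 .0015 0 0 0;-1 0 0 0 0 0 0' && python3 -m inch '-1 0 0 .0015 0 0 0;-1 0 0 0 0 0 0'
python3 - <<'E'
from h import *
s,_=snapshot("scene");p,_=snapshot("wrist")
cv2.imwrite("pics/w8.png",np.hstack([cv2.resize(p[130:330,220:420],(400,400)),cv2.resize(s[180:240,320:380],(400,400),interpolation=cv2.INTER_CUBIC)])[:,:,::-1])
E
```

```text
clock: 17.93
tool_pos: [0.5508, -0.1535, 0.1365]
eef_rot: [0.031, 1.0, 0.0, -0.0]
contact_force: [1.4, 1.4, -2.5]
opening: 0.395
finger_force: 55.0
clock: 18.1
tool_pos: [0.5508, -0.1535, 0.135]
eef_rot: [0.031, 1.0, 0.0, -0.0]
contact_force: [1.1, 0.6, -1.3]
opening: 0.398
finger_force: 55.0
clock: 18.27
tool_pos: [0.5508, -0.1535, 0.1335]
eef_rot: [0.031, 1.0, 0.0, -0.0]
contact_force: [0.7, -0.2, -1.1]
opening: 0.395
finger_force: 55.0
```

View pics/w8.png

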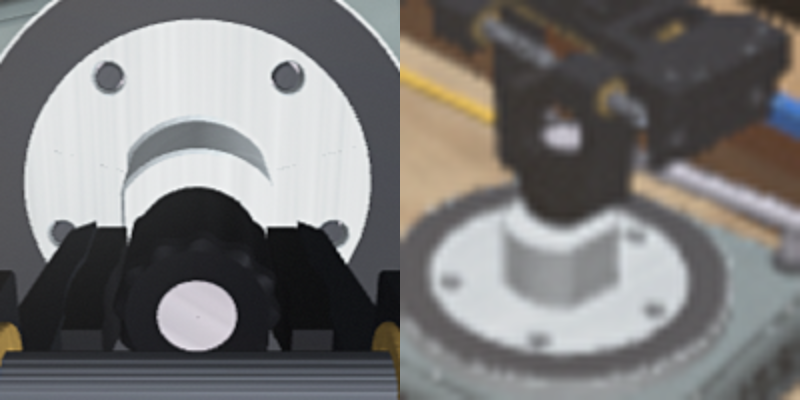

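The cap still sits at crop (197,316), so the knob has not slipped, and it is a few mm above the boss. I'll keep going.

```bash
python3 -m inch '-1 0 0 .0015 0 0 0;-1 0 0 0 0 0 0' && python3 -m inch '-1 0 0 .0015 0 0 0;-1 0 0 0 0 0 0' && python3 -m inch '-1 0 0 .0008 0 0 0;-1 0 0 0 0 0 0'&& python3 -m inch '-1 0 0 .0008 0 0 0;-1 0 0 0 0 0 0'
```

```text
clock: 18.53
tool_pos: [0.5507, -0.1536, 0.1319]
eef_rot: [0.031, 1.0, 0.0, -0.0]
contact_force: [1.0, 0.6, -3.2]
opening: 0.393
finger_force: 55.0
clock: 18.7
tool_pos: [0.5506, -0.1537, 0.1305]
eef_rot: [0.031, 1.0, -0.0, -0.0]
contact_force: [-0.9, 0.9, -2.0]
opening: 0.393
finger_force: 55.0
clock: 18.87
tool_pos: [0.5507, -0.1538, 0.1299]
eef_rot: [0.031, 1.0, -0.0, -0.0]
contact_force: [-0.1, 0.1, -1.1]
opening: 0.392
finger_force: 55.0
clock: 19.03
tool_pos: [0.5508, -0.1537, 0.1291]
eef_rot: [0.031, 1.0, -0.0, -0.0]
contact_force: [0.6, 0.1, -0.7]
opening: 0.393
finger_force: 55.0
```

```bash
python3 -m inch '-1 0 0 .0008 0 0 0;-1 0 0 0 0 0 0' && python3 -m inch '-1 0 0 .0008 0 0 0;-1 0 0 0 0 0 0' && python3 -m inch '-1 0 0 .0008 0 0 0;-1 0 0 0 0 0 0'
```

```text
clock: 19.2
tool_pos: [0.5509, -0.1537, 0.1288]
eef_rot: [0.031, 1.0, -0.0, 0.0]
contact_force: [-0.9, -0.5, 3.3]
opening: 0.391
finger_force: 55.0
clock: 19.37
tool_pos: [0.551, -0.1536, 0.1287]
eef_rot: [0.031, 1.0, -0.0, 0.0]
contact_force: [-2.8, 0.7, 9.8]
opening: 0.39
finger_force: 55.0
clock: 19.53
tool_pos: [0.551, -0.1537, 0.1287]
eef_rot: [0.031, 1.0, -0.0, 0.0]
contact_force: [-4.4, 0.2, 15.5]
opening: 0.391
finger_force: 55.0
```

It stops hard at TCP z 0.1287, against 0.1288 expected with the knob seated on the boss. I'll relieve the pressure, release and check.

```bash
python3 -m inch '-1 0 0 -.0016 0 0 0;-1 0 0 0 0 0 0;.3 0 0 0 0 0 0;.3 0 0 0 0 0 0;.3 0 0 0 0 0 0;.3 0 0 0 0 0 0;.3 0 0 -.01 0 0 0;.3 0 0 -.02 0 0 0;.3 0 0 -.03 0 0 0;.3 0 0 -.03 0 0 0;.3 .015 0 -.02 0 0 0;.3 .02 0 -.01 0 0 0;.3 .025 0 0 0 0 0;.3 0 0 0 0 0 0;.3 0 0 0 0 0 0'
python3 - <<'E'
from h import *
pose();w=camera_model("wrist");p,d=snapshot("wrist");s,ds=snapshot("scene")
K=w["intrinsics"];V=np.array(w["view"]);K=np.array(K);v,u=np.nonzero(d>0);z=d[v,u]
P=(np.c_[(u-K[0,2])/K[0,0]*z,(v-K[1,2])/K[1,1]*z,z]-V[:3,3])@V[:3,:3];rr=np.hypot(P[:,0]-.5515,P[:,1]+.1537)
k=P[(rr<.022)&(P[:,2]>.135)&(P[:,2]<.17)];print("knob top",len(k),np.median(k,0))
q=P[(rr<.07)&(rr>.03)&(P[:,2]>.06)&(P[:,2]<.1)];A=np.c_[q[:,:2]-[.5515,-.1537],np.ones(len(q))];print("plate (z=.075?)",np.linalg.lstsq(A,q[:,2],rcond=None)[0],len(q))
cv2.imwrite("pics/w9.png",np.hstack([cv2.resize(p[100:340,180:460],(467,400)),cv2.resize(s[175:255,310:376],(330,400),interpolation=cv2.INTER_CUBIC)])[:,:,::-1])
E
```

```text
clock: 20.78
tool_pos: [0.4901, -0.1501, 0.2493]
eef_rot: [0.032, 1.0, -0.0, 0.0]
contact_force: [0.8, 0.2, -0.2]
opening: 0.654
finger_force: 0.0
t 20.78 tcp [ 0.4901 -0.1501  0.2493] tool y yaw deg 86.4 z [ 0.     -0.0007 -1.    ] F [ 0.7678  0.1696 -0.1674] M [ 0.0462 -0.0526 -0.0235] open 0.654 q [ 0.4743  0.5656 -0.4228  1.8943  0.3296  0.75    1.3738]
knob top 1353 [ 0.5489 -0.1534  0.1426]
plate (z=.075?) [ 0.0012 -0.0004  0.0751] 9266
```

View pics/w9.png

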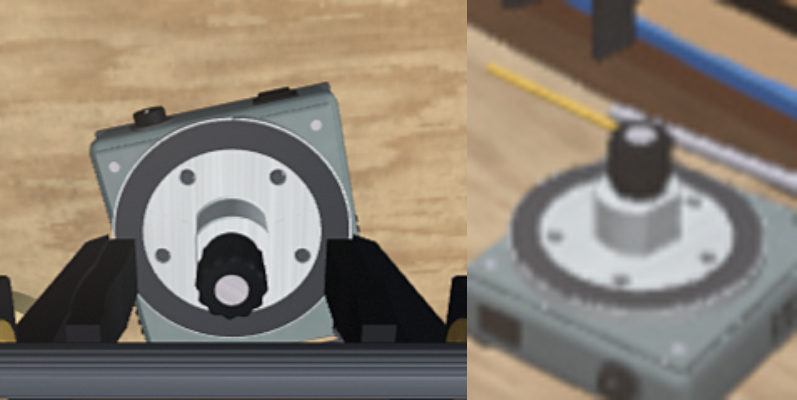

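The disc is flat with its plate top at 0.0751 m (0.075 expected). The knob top is at 0.1426 m (0.143 expected), seated on the boss, and the gripper is clear.

```bash
python3 -c "
from plant import r
print(r.finish_job())"
```

```text
the job is handed in; nothing more can be done
None
```

I handed the job in at about 21 s: the disc lies home and flat over all five studs, with the lock knob pushed down onto its boss. The knob went past the balls without a distinct click in the force readings, but its measured height is the fully seated one.

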